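# Lean a fossil slab against the instrument box and chock its foot

### The arm

A 6-joint arm with a two-finger parallel gripper is mounted at the origin on a cart in front of the work surface, level with it; the furniture and walls round the work are solid. World frame = base frame: x ahead of the robot, y to its left, z up, the work surface at z = 0. Lengths are in m, angles in rad, forces in N, time in s.
With the tool pointing down it reaches from about 0.275 to 0.825 m from the base axis. Payload 4.9 kg.
Tool frame: the origin (TCP) lies at the very end of the fingers, on their centre line; the grasp point (between the pads) lies 19 mm behind it; z points along the fingers, y is the line along which they close (so a half turn about z gives the same grasp; the last joint's range is limited). The gripper opens to 85 mm and grips with 20 to 120 N. Pads are 22 mm wide; open, the fingers measure 114 mm over their backs; the gripper's body (76 mm by 85 mm) begins 54 mm behind the grasp point. The pads swing forward as they close: fully open they stand 13 mm farther back than shut.
Start: joints at [1.128, 0.326, -0.193, 1.052, 0, 1.437], TCP at [0.167, 0.524, 0.231] pointing down, gripper open.
Joint ranges: [-2.65, 2.65], [-0.97, 1.79], [-1.3, 1.35], [-1.93, 2.1], [-1.47, 1.37], [-3.14, 3.14]. Speed limits (rad/s): [2.57, 2.57, 3.14, 3.14, 3.14, 3.14].

### API

Orientations are given as [roll, pitch, yaw] about the fixed x, y, z axes, in that order (R = Rz(yaw) Ry(pitch) Rx(roll)).
In Python, from station import ctrl, camera, camera_info, ticket gives the robot as it stands.
- The arm moves only by the tool arm_command, never from a script. Its argument "motion" is a list of rows, each a list of 6 numbers: the shift along the tool's x, y, z in m, then the turn, a rotation vector about the tool's x, y, z in rad. In form: [[dx, dy, dz, wx, wy, wz], ...]. A call has 1 to 10 rows; each row shifts and turns the commanded pose from where the row before left it, along the tool's axes as they then stand; what a row does not reach is not made up. A row lasts 1/8 s, in which the tool goes at most 62.5 mm and 10.7 degrees, less where a joint would pass 70% of its speed; a pose out of reach is approached as far as the arm can. A call with a gripper value outside its range is refused whole. "grip" is the opening, from 0 (shut) to 1 (fully open), set as the call begins (left out, the last holds). The fingers move at their own pace and stop on an object; the grip force is fixed at half the most. Time passes only in rows, so rows that do not move let the fingers close. It gives the time, the measured TCP pose, the force, the opening and the grip force at its end, in the units of the state.
- ctrl.observe(): the state, without advancing time (a new reading comes with each control period).
- camera(name): name is "scene" or "side" or "wrist"; returns the picture (400x640x3 uint8, red, green, blue); there is no depth.
- camera_info(name): a dict with "mtx" (3x3 intrinsics, pixels), "world_to_cam" (4x4, takes a point from world to camera coordinates); the wrist camera has in their place "tool_from_camera" (4x4, takes a point from camera to tool coordinates, whose origin is the TCP and whose axes are the flange's). Camera axes: x right, y up, looking along -z (the intrinsics and any distortion apply to the point x, -y, -z); pixel columns grow to the right and rows downward; lengths in m; the calibration is good to about 2 mm. The wrist camera is an equidistant fisheye: a pixel r from the principal point sees the ray r / f radians off the axis. A picture is of the moment at which its call begins: read the wrist's pose just before it. camera_info takes no time and is no camera call.
- ticket.close_job(): hands the job in; it is judged then, once.
The state is a dict: "time": time; "joints": joint angles; "dq": joint speeds; "tau": joint torques, N m; "tcp_pos": TCP position; "eef_rot": TCP orientation; "contact_force": force on the tool from outside, world axes, zero at the start; "ft_torque": the same for the moment, N m; "gripper_width": finger opening in m; "grasp_force": force on a finger pad.
Only numpy, scipy, OpenCV 4.12 (cv2) and the standard library are available. Lean on these libraries where they do the work, as an engineer would, in place of code of your own. Each camera call takes 0.05 s, during which the arm holds its last target. There are 200 camera calls.

### The job

Take the taller stone slab out of the wooden rack and lean it for its photograph against the middle of the instrument box's front, square to it: lower edge on the table, bones facing away from the box, tilted back about 20 degrees, resting there by itself. Then stand the iron foot stop flat on the table with its lip close up against the middle of the slab's lower edge, square to it, so that the slab cannot slip. Do not drop the slab or shove the box, and leave the short slab in the rack.

Things in the scene. Friction and masses are not known exactly. Their poses are not given: they have to be found in the camera images.
- tall_slab: The taller of the two grey stone slabs in the rack: 12 mm thick (x), 100 mm wide (y), 160 mm tall (z), 0.3 to 0.6 kg. Origin: centre of its lower edge face; z up along the slab. Two brown bones stand out about 9 mm from its -x face between 40 and 115 mm above the lower edge; both faces are bare above 120 mm, where it can be pinched across its thickness. It starts upright in a groove of the rack, bones towards the robot.
- slab_foot (a point): Middle of the tall slab's lower front edge (bone side): x = -6 mm, y = 0, z = 0 in the slab's frame, axes as the slab.
- short_slab: The shorter grey stone slab, 12 x 100 x 95 mm tall, no bones, upright in the other groove; origin at the centre of its lower face. To be left there.
- rack: Fixed wooden rack, 118 (x) x 120 (y) mm, 32 mm high. Origin: centre of its underside. Two grooves along its y, at x = -30 and +30 mm, 15 mm wide, floor 10 mm and rim 32 mm above the table; which slab is in which groove varies.
- instrument_box: Closed wooden instrument box, 224 mm wide (y), 86 mm high, heavy but not fixed (about 2.5 kg). Origin: centre of its underside; x points from its front to its back. Its front is the -x side, turned roughly to the robot; the lid's front edge (76 to 86 mm high) stands foremost at x = -78 mm, the wall below at -74 mm. A slab leaning on it touches the lid's upper front edge.
- foot_stop: Dark iron foot stop, loose on the table, about 0.35 kg: base plate 60 x 60 x 6 mm, a lip 60 mm wide, 8 mm thick and 20 mm high along its +x edge (lip face at x = +30 mm), and an upright handle web 12 mm thick (y), from x = -12 to +24 mm, 56 mm high, to pinch across its thickness. Origin: centre of its underside, z up.
- stop_lip (a point): Middle of the foot of the stop's lip face: x = +30 mm, y = 0, z = 0 in the stop's frame, axes as the stop.
There are look-alikes about, which are no part of the job. Of the things shaped like the foot_stop, the dark steel one is meant.

How it is judged:
By the outcome, as a careful person would: the job done as asked, in the order asked, and still so for the second after the job is handed in, with the robot touching nothing.
It also fails if it takes over 61 s, if anything falls off the work surface, if the arm or the gripper's body presses on something with over 40 N, if the wrist force passes 120 N, or if a joint passes its speed limit or range.

## Working session

There is one attempt and no reset: what is moved stays moved. The work goes in short steps, Python scripts to look and compute and a tool call to move; the robot and the scene stay as the last step left them, time stands still between calls to the robot, and variables do not carry over. Pictures are saved under pics/ and viewed, at most 10 in all, crops included, and the job is handed in when it is done.

Besides the shell and the picture viewer there is one more tool, called after ">>>" by a JSON object that holds its "fn" and its "kwargs", one argument or row to a line. arm_command: Moves the arm, as the interface text tells. Its arguments: {"type":"object","properties":{"motion":{"type":"array"},"grip":{"type":"number"}},"required":["motion"]}

```bash
mkdir -p pics; ls
python3 - <<'E'
from station import ctrl,camera,camera_info
import cv2,numpy as np
o=ctrl.observe();print(o)
for n in("scene","side","wrist"):
    im=camera(n);np.save(f"pics/{n}0.npy",im);cv2.imwrite(f"pics/{n}0.png",im[:,:,::-1]);print(n,camera_info(n))
E
```

```text
pics
{'time': 0.0, 'joints': array([ 1.12780220e+00,  3.26919716e-01, -1.93578594e-01,  1.05196802e+00,
       -1.52065777e-05,  1.43659924e+00]), 'dq': array([-6.29374303e-04, -3.63056424e-04, -5.59611324e-04,  3.30767069e-04,
        1.19482237e-03, -2.85425101e-05]), 'tau': array([ 4.48703686e-04, -4.43400872e+01,  2.62438899e+01,  1.54124200e-02,
       -2.65933040e-04, -2.75689818e-07]), 'tcp_pos': array([0.16690001, 0.52347312, 0.23051698]), 'eef_rot': array([-3.13993564e+00, -2.08366872e-04,  2.83279545e+00]), 'contact_force': array([-0.18937437, -0.31775544, -0.35430061]), 'ft_torque': array([-0.0095235 , -0.03910105,  0.04748066]), 'grasp_force': 0.0, 'gripper_width': 0.08525750142932667}
scene {'mtx': array([[468.59737496,   0.        , 314.63570517],
       [  0.        , 468.59737496, 191.18104384],
       [  0.        ,   0.        ,   1.        ]]), 'world_to_cam': array([[ 0.67210991, -0.7403026 ,  0.01484335, -0.45352343],
       [ 0.41108323,  0.38973965,  0.82408348, -0.21534021],
       [-0.61585618, -0.54777283,  0.56627387, -0.95729093],
       [ 0.        ,  0. 
[... 298 characters left out ...]
1866, -0.63305297,  0.74479196, -0.21583945],
       [-0.23973172,  0.70516135,  0.66729017, -0.8175489 ],
       [ 0.        ,  0.        ,  0.        ,  1.        ]])}
wrist {'mtx': array([[309.70691629,   0.        , 320.51275154],
       [  0.        , 309.70691629, 200.64889952],
       [  0.        ,   0.        ,   1.        ]]), 'tool_from_camera': array([[ 7.14429567e-05,  9.52418637e-01,  3.04792938e-01,
         7.79113456e-02],
       [ 9.99999925e-01, -1.84373294e-04,  3.41732362e-04,
        -8.81078690e-04],
       [ 3.81667948e-04,  3.04792890e-01, -9.52418578e-01,
        -1.42042194e-01],
       [ 0.00000000e+00,  0.00000000e+00,  0.00000000e+00,
         1.00000000e+00]])}
```

View pics/scene0.png

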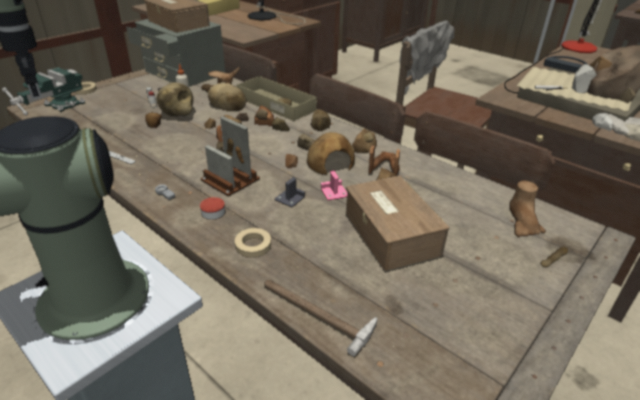

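View pics/side0.png

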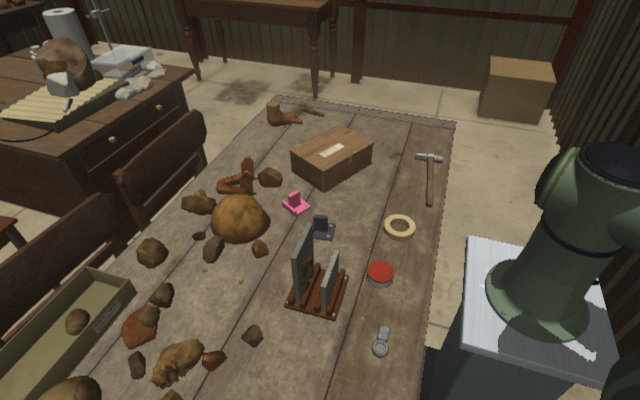

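The tall slab is in the far groove of the rack (scene ~232,140; side ~302,262). The dark stop is at scene (290,193) and side (323,228), the pink one is the decoy, and the box is at scene (395,220) and side (332,157). I'll zoom in for corner pixels.

Run:
```python
import cv2,numpy as np
a=cv2.imread("pics/scene0.png")[110:270,190:450];b=cv2.imread("pics/side0.png")[115:325,260:400]
cv2.imwrite("pics/c1.png",cv2.resize(a,None,fx=3,fy=3,interpolation=cv2.INTER_CUBIC))
b1=cv2.resize(b[:90,20:120],None,fx=4,fy=4,interpolation=cv2.INTER_CUBIC);b2=cv2.resize(b[90:210,10:110],None,fx=4,fy=4,interpolation=cv2.INTER_CUBIC)
c=np.zeros((480,800,3),np.uint8);c[:360,:400]=b1;c[:480,400:]=b2
cv2.imwrite("pics/c2.png",c)
```

```text
(no output)
```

View pics/c1.png

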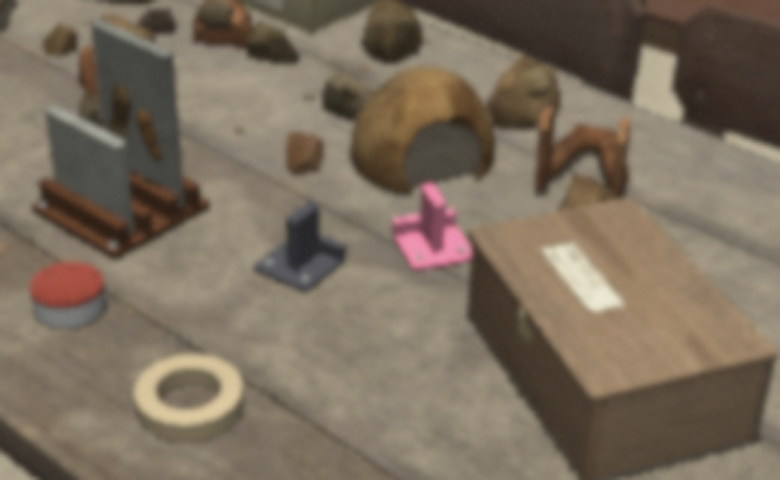

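View pics/c2.png

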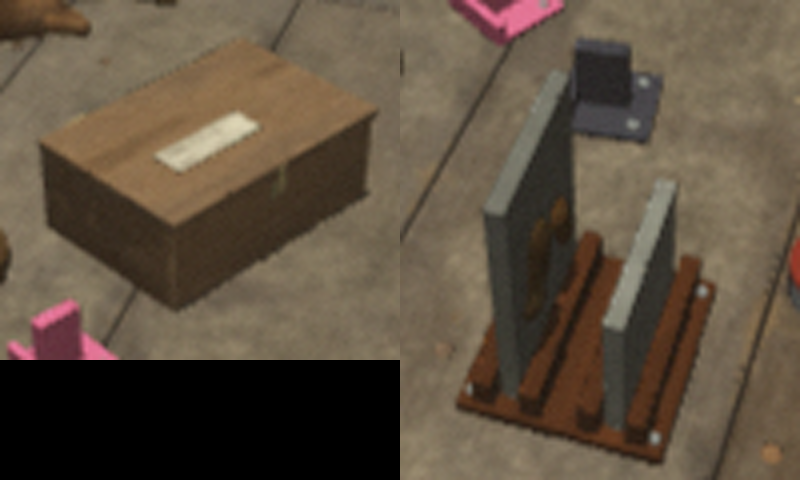

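Crops show the box lid corners, slab top edges, stop base corners and rack corners. I'll cast rays for these.

```bash
cat > h.py <<'E'
import numpy as np,cv2
from station import ctrl,camera,camera_info
from scipy.spatial.transform import Rotation as R
def ray(n,u,v,o=None):
    I=camera_info(n);K=I["mtx"]
    if n=="wrist":
        x=(u-K[0,2])/K[0,0];y=(v-K[1,2])/K[1,1];t=np.hypot(x,y);s=np.sin(t)/max(t,1e-9)
        d=np.array([x*s,-y*s,-np.cos(t)]);T=I["tool_from_camera"]
        Rt=R.from_euler("xyz",o["eef_rot"]).as_matrix()
        return o["tcp_pos"]+Rt@T[:3,3],Rt@T[:3,:3]@d
    d=np.array([(u-K[0,2])/K[0,0],-(v-K[1,2])/K[1,1],-1]);W=I["world_to_cam"]
    return -W[:3,:3].T@W[:3,3],W[:3,:3].T@d
def pl(n,u,v,z,o=None):
    c,d=ray(n,u,v,o);return c+d*(z-c[2])/d[2]
E
python3 - <<'E'
from h import *
np.set_printoptions(precision=4,suppress=True)
S=lambda u,v,z:pl("scene",190+(u+.5)/3-.5,110+(v+.5)/3-.5,z)[:2]
A=lambda u,v,z:pl("side",280+(u+.5)/4-.5,115+(v+.5)/4-.5,z)[:2]
B=lambda u,v,z:pl("side",270+(u-400+.5)/4-.5,205+(v+.5)/4-.5,z)[:2]
print("box FL FR BR BL");
for p in[(471,235),(593,400),(778,352),(630,202)]:print(S(*p,.086))
for p in[(175,225),(376,112),(243,40),(42,145)]:print(A(*p,.086))
print("tall top: scene L,R(front); side");
for p in[(93,26),(172,58)]:print(S(*p,.17))
for p in[(488,210),(506,213),(555,75),(572,80)]:print(B(*p,.17))
print("short top");
for p in[(605,325),(624,327),(658,182),(676,186)]:print(B(*p,.105))
print("stop base side, scene")
for p in[(660,75),(648,142),(573,132)]:print(B(*p,.004))
for p in[(255,268),(305,288),(345,255)]:print(S(*p,.004))
print("handle top side/scene")
for p in[(576,40),(630,44)]:print(B(*p,.056))
for p in[(290,215),(303,219),(308,203),(318,205)]:print(S(*p,.056))
print("rack side")
for p in[(458,406),(662,460),(714,288)]:print(B(*p,.003))
E
```

```text
box FL FR BR BL
[ 0.5641 -0.2044]
[ 0.4632 -0.3952]
[ 0.5999 -0.463 ]
[ 0.6956 -0.2707]
[ 0.5674 -0.1909]
[ 0.4648 -0.3806]
[ 0.5966 -0.4546]
[ 0.6967 -0.2548]
tall top: scene L,R(front); side
[0.491  0.1782]
[0.4986 0.0797]
[0.5002 0.1916]
[0.4914 0.1906]
[0.5018 0.0968]
[0.4921 0.0975]
short top
[0.4416 0.1926]
[0.4323 0.1907]
[0.4447 0.096 ]
[0.4346 0.0956]
stop base side, scene
[ 0.497  -0.0783]
[ 0.4859 -0.0172]
[ 0.5354 -0.01  ]
[ 0.4893 -0.0252]
[ 0.4983 -0.0782]
[ 0.5586 -0.0692]
handle top side/scene
[ 0.5436 -0.0421]
[ 0.5091 -0.0497]
[ 0.5156 -0.044 ]
[ 0.5189 -0.0565]
[ 0.54   -0.0418]
[ 0.5437 -0.0504]
rack side
[0.5258 0.2014]
[0.409  0.1969]
[0.4134 0.08  ]
```

```bash
cat >> h.py <<'E'
def rot(yaw,tilt=0,ax=(0,0,1)):  # tool down with yaw(deg), then world-side tilt (deg) about axis ax
    return R.from_rotvec(np.radians(tilt)*np.array(ax,float))*R.from_euler("xyz",[np.pi,0,np.radians(yaw)])
def plan(p,Rg,o=None,p0=None,R0=None):
    if p0 is None:
        o=o or ctrl.observe();p0=o["tcp_pos"];R0=R.from_euler("xyz",o["eef_rot"])
    w=(R0.inv()*Rg).as_rotvec();t=R0.inv().apply(np.array(p)-p0)
    n=int(max(np.ceil(np.linalg.norm(t)/.055),np.ceil(np.linalg.norm(w)/.17),1))
    s=R.from_rotvec(w/n);M=sum((s**k).as_matrix() for k in range(n));d=np.linalg.solve(M,t)
    print(n,"rows of",np.round(np.r_[d,w/n],4).tolist())
E
python3 -c "
from h import *
plan([.49,.10,.28],rot(92))"
```

```text
10 rows of [-0.0566, -0.0033, -0.0049, -0.0001, 0.0001, 0.1227]
```

>>> {"fn": "arm_command", "kwargs": {
  "motion": [
    [-0.0566,-0.0033,-0.0049,0,0,0.1227],
    [-0.0566,-0.0033,-0.0049,0,0,0.1227],
    [-0.0566,-0.0033,-0.0049,0,0,0.1227],
    [-0.0566,-0.0033,-0.0049,0,0,0.1227],
    [-0.0566,-0.0033,-0.0049,0,0,0.1227],
    [-0.0566,-0.0033,-0.0049,0,0,0.1227],
    [-0.0566,-0.0033,-0.0049,0,0,0.1227],
    [-0.0566,-0.0033,-0.0049,0,0,0.1227],
    [-0.0566,-0.0033,-0.0049,0,0,0.1227],
    [-0.0566,-0.0033,-0.0049,0,0,0.1227]
  ],
  "grip": 1
}}

```text
time: 1.4
tcp_pos: [0.4904, 0.0988, 0.2802]
eef_rot: [-3.141, 0.0, 1.602]
contact_force: [1.0, 0.1, 0.7]
gripper_width: 0.085
grasp_force: 0.0
```

>>> {"fn": "arm_command", "kwargs": {
  "motion": [
    [0,0,0,0,0,0],
    [0,0,0,0,0,0]
  ]
}}

```text
time: 1.65
tcp_pos: [0.4898, 0.1008, 0.28]
eef_rot: [-3.141, -0.001, 1.606]
contact_force: [-0.5, -0.4, -0.8]
gripper_width: 0.0853
grasp_force: 0.0
```

Run:
```python
from h import *
import pickle
o=ctrl.observe();im=camera("wrist");pickle.dump((o,im),open("pics/w1.pkl","wb"))
print(o["tcp_pos"],np.degrees(o["eef_rot"]))
cv2.imwrite("pics/w1.png",im[:,:,::-1])
```

```text
[0.48982552 0.10079496 0.28004414] [-1.79967489e+02 -2.97787084e-02  9.20019756e+01]
```

View pics/w1.png

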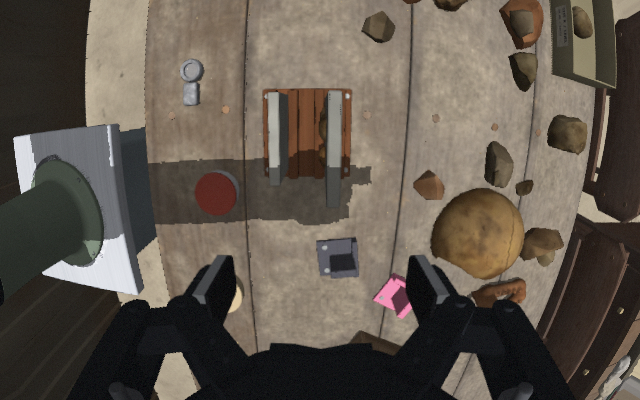

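Wrist view: the tall slab's top is a strip at u≈327–341, v≈92–207; the stop's plate is at (337,257) with its lip to the right (+x). I'll measure both from here.

Run:
```python
from h import *
import pickle
np.set_printoptions(precision=4,suppress=True)
o,im=pickle.load(open("pics/w1.pkl","rb"))
hsv=cv2.cvtColor(im,cv2.COLOR_RGB2HSV)
for v in(110,150,190): print(v,[tuple(hsv[v,u]) for u in range(320,346,2)])
print([tuple(hsv[257,u]) for u in range(310,364,3)])
def meas(mask,box,z):
    m=np.zeros(mask.shape,np.uint8);x0,x1,y0,y1=box;m[y0:y1,x0:x1]=mask[y0:y1,x0:x1]
    n,l,s,_=cv2.connectedComponentsWithStats(m);k=1+np.argmax(s[1:,4]);c=max(cv2.findContours((l==k).astype(np.uint8),0,1)[0],key=len)[:,0]
    P=np.array([pl("wrist",u,v,z,o)[:2] for u,v in c])
    r=cv2.minAreaRect((P*1000).astype(np.float32));print(s[k],r,cv2.boxPoints(r).tolist())
H,S,V=[hsv[...,i].astype(int) for i in range(3)]
g=((S<45)&(V>90)).astype(np.uint8);
meas(g,(318,350,80,215),.17);meas(g,(255,290,80,195),.105)
rgb=im.astype(int);st=((rgb[...,2]>=rgb[...,0])&(V<140)).astype(np.uint8)
meas(st,(305,370,225,290),.003)
```

```text
110 [(np.uint8(11), np.uint8(147), np.uint8(111)), (np.uint8(15), np.uint8(122), np.uint8(69)), (np.uint8(16), np.uint8(109), np.uint8(61)), (np.uint8(0), np.uint8(6), np.uint8(45)), (np.uint8(19), np.uint8(17), np.uint8(120)), (np.uint8(20), np.uint8(16), np.uint8(144)), (np.uint8(27), np.uint8(16), np.uint8(145)), (np.uint8(27), np.uint8(16), np.uint8(145)), (np.uint8(27), np.uint8(16), np.uint8(145)), (np.uint8(26), np.uint8(14), np.uint8(146)), (np.uint8(21), np.uint8(14), np.uint8(127)), (np.uint8(11), np.uint8(89), np.uint8(112)), (np.uint8(11), np.uint8(149), np.uint8(103))]
150 [(np.uint8(15), np.uint8(151), np.uint8(66)), (np.uint8(14), np.uint8(142), np.uint8(79)), (np.uint8(15), np.uint8(150), np.uint8(73)), (np.uint8(36), np.uint8(26), np.uint8(50)), (np.uint8(30), np.uint8(16), np.uint8(127)), (np.uint8(27), np.uint8(15), np.uint8(149)), (np.uint8(23), np.uint8(15), np.uint8(150)), (np.uint8(30), np.uint8(14), np.uint8(147)), (np.uint8(27), np.uint8(15), np.uint8(150)), (np.uint8(18), np.uint8(17), np.uint8(150)), (np.uint8(34), np.uint8(16), np.uint8(130)), (np.uint8(10
[... 1644 characters left out ...]
493.6325378417969, 126.75286102294922], [504.8633117675781, 126.96537780761719], [503.6615905761719, 190.46719360351562]]
[264  92  16  77 853] ((438.3353271484375, 150.50437927246094), (14.536179542541504, 79.54869079589844), 3.1496522426605225) [[428.8928527832031, 189.81930541992188], [433.2635803222656, 110.39077758789062], [447.7778015136719, 111.189453125], [443.4070739746094, 190.61798095703125]]
[ 317  238   42   40 1399] ((521.1729125976562, -49.10081100463867), (59.895198822021484, 68.09666442871094), 7.439894199371338) [[487.0686340332031, -19.2169189453125], [495.8862609863281, -86.74030303955078], [555.2772216796875, -78.98470306396484], [546.4595947265625, -11.461318969726562]]
```

```bash
python3 -c "
from h import *
plan([.499,.1405,.134],rot(91.5))"
```

```text
3 rows of [0.0129, 0.0035, 0.0487, -0.0002, -0.0001, 0.0034]
```

>>> {"fn": "arm_command", "kwargs": {
  "motion": [
    [0.0205,0.0054,0,0,0,0.009],
    [0.02,0.0054,0.0,0,0,0],
    [0,0,0.04,0,0,0],
    [0,0,0.05,0,0,0],
    [0,0,0.04,0,0,0],
    [0,0,0.016,0,0,0],
    [0,0,0,0,0,0]
  ]
}}

```text
time: 2.58
tcp_pos: [0.4978, 0.1429, 0.1328]
eef_rot: [-3.138, 0.0, 1.6]
contact_force: [-0.7, -0.4, 0.3]
gripper_width: 0.0859
grasp_force: 0.0
```

>>> {"fn": "arm_command", "kwargs": {
  "motion": [
    [0,0,0,0,0,0],
    [0,0,0,0,0,0],
    [0,0,0,0,0,0],
    [0,0,0,0,0,0],
    [0,0,0,0,0,0]
  ],
  "grip": 0
}}

```text
time: 3.2
tcp_pos: [0.5, 0.1415, 0.1348]
eef_rot: [3.141, -0.0, 1.597]
contact_force: [-0.6, -0.1, 4.1]
gripper_width: 0.0111
grasp_force: 59.6
```

>>> {"fn": "arm_command", "kwargs": {
  "motion": [
    [0,0,-0.01,0,0,0],
    [0,0,-0.02,0,0,0],
    [0,0,-0.03,0,0,0],
    [0,0,-0.03,0,0,0],
    [0,0,-0.03,0,0,0],
    [0,0,0,0,0,0]
  ]
}}

```text
time: 3.95
tcp_pos: [0.5007, 0.1416, 0.2561]
eef_rot: [3.138, -0.0, 1.597]
contact_force: [0.9, 0.3, -4.8]
gripper_width: 0.0109
grasp_force: 58.9
```

```bash
python3 -c "
from h import *
plan([.383,-.222,.254],rot(61.9))"
```

```text
7 rows of [-0.0548, -0.0065, 0.0003, 0.0005, -0.0002, 0.0738]
```

>>> {"fn": "arm_command", "kwargs": {
  "motion": [
    [-0.0384,-0.0046,0,0,0,0.0517],
    [-0.0384,-0.0046,0,0,0,0.0517],
    [-0.0384,-0.0046,0,0,0,0.0517],
    [-0.0384,-0.0046,0,0,0,0.0517],
    [-0.0384,-0.0046,0,0,0,0.0517],
    [-0.0384,-0.0046,0,0,0,0.0517],
    [-0.0384,-0.0046,0,0,0,0.0517],
    [-0.0384,-0.0046,0,0,0,0.0517],
    [-0.0384,-0.0046,0,0,0,0.0517],
    [-0.0384,-0.0046,0,0,0,0.0517]
  ]
}}

```text
time: 5.2
tcp_pos: [0.3755, -0.2212, 0.2524]
eef_rot: [-3.139, -0.001, 1.078]
contact_force: [0.4, -0.5, -4.3]
gripper_width: 0.0114
grasp_force: 58.8
```

>>> {"fn": "arm_command", "kwargs": {
  "motion": [
    [0,0,0,0,0,0],
    [0,0,0,0,0,0],
    [0,0,0,0,0,0]
  ]
}}

```text
time: 5.58
tcp_pos: [0.3772, -0.2199, 0.2537]
eef_rot: [-3.14, -0.001, 1.081]
contact_force: [-0.0, 0.9, -5.5]
gripper_width: 0.0114
grasp_force: 58.8
```

Run:
```python
from h import *
import pickle
o=ctrl.observe();im=camera("wrist");pickle.dump((o,im),open("pics/w2.pkl","wb"))
print(o["tcp_pos"],np.degrees(o["eef_rot"]),o["contact_force"],o["gripper_width"])
cv2.imwrite("pics/w2.png",im[:,:,::-1])
```

```text
[ 0.37716059 -0.21993413  0.25367249] [-1.79934119e+02 -2.90167428e-02  6.19467694e+01] [-0.03133615  0.92314936 -5.52510275] 0.011362448335511647
```

View pics/w2.png

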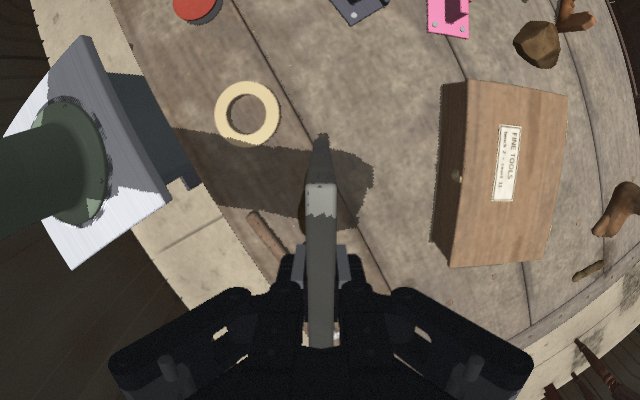

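Wrist view: the box's lid front edge runs (469,80)–(451,267), its back corners are at (568,95) and (545,257), and the slab hangs straight with its end-top edge at v≈184.

Run:
```python
from h import *
import pickle
np.set_printoptions(precision=4,suppress=True)
o,im=pickle.load(open("pics/w2.pkl","rb"))
hsv=cv2.cvtColor(im,cv2.COLOR_RGB2HSV);V=hsv[...,2]
print(V[170,435:480:2].tolist())
# lid front edge: strongest dark->light step per row
pts=[]
for v in range(95,255,4):
    g=cv2.GaussianBlur(V[v:v+1].astype(float),(5,1),0)[0];d=np.gradient(g)[446:476];pts.append((446+np.argmax(d),v,d.max()))
P=np.array([pl("wrist",u,v,.086,o)[:2] for u,v,_ in pts])
vx,vy,x0,y0=cv2.fitLine((P*1000).astype(np.float32),cv2.DIST_HUBER,0,.01,.01).ravel()
print("dir",np.degrees(np.arctan2(vy,vx)),"pt",x0,y0, "resid",np.abs((P*1000-[x0,y0])@[-vy,vx]).mean())
for c in[(469,80),(451,267),(545,257),(568,95)]:print(c,pl("wrist",*c,.086,o)[:2])
t=R.from_euler("xyz",o["eef_rot"]).inv().apply(pl("wrist",320,184,o["tcp_pos"][2]+.036,o)-o["tcp_pos"]);print("slab end in tool",t)
for v in(170,200,220):print(v,V[v,296:346:2].tolist())
```

```text
[138, 81, 51, 54, 58, 57, 60, 64, 63, 68, 67, 69, 64, 61, 114, 144, 155, 156, 153, 150, 161, 163, 160]
dir 62.32017 pt 518.74457 -285.82092 resid 0.406794675270614
(469, 80) [ 0.5682 -0.195 ]
(451, 267) [ 0.468  -0.3899]
(545, 257) [ 0.6057 -0.4604]
(568, 95) [ 0.7034 -0.2623]
slab end in tool [ 0.0494  0.0001 -0.036 ]
170 [70, 72, 69, 68, 69, 61, 55, 60, 65, 64, 65, 62, 64, 64, 65, 63, 62, 61, 59, 68, 74, 74, 71, 69, 70]
200 [68, 68, 50, 35, 36, 112, 137, 152, 151, 151, 154, 153, 152, 151, 153, 153, 155, 153, 151, 134, 88, 67, 63, 55, 55]
220 [141, 72, 38, 41, 43, 65, 72, 76, 78, 75, 74, 73, 72, 73, 73, 75, 77, 75, 71, 68, 59, 76, 75, 66, 64]
```

Run:
```python
from h import *
e=np.array([.885,-.465,0]);M=np.array([.5165,-.292,0]);Rg=rot(62.3,20,(.465,.885,0))
p=M-.034*e+[0,0,.150];plan(p,Rg)
print("pregrasp",p,"final",M+.0058*e+[0,0,.1193])
print("world e in tool",Rg.inv().apply(e),"world -z in tool",Rg.inv().apply([0,0,-1]))
```

```text
3 rows of [0.0005, 0.0449, 0.0297, 0.116, -0.0004, -0.0019]
pregrasp [ 0.48641 -0.27619  0.15   ] final [ 0.521633 -0.294697  0.1193  ]
world e in tool [-3.03367348e-04  9.39466944e-01 -3.41835882e-01] world -z in tool [-1.10414070e-04  3.41929907e-01  9.39725453e-01]
```

>>> {"fn": "arm_command", "kwargs": {
  "motion": [
    [0.0003,0.0225,0.0149,0.058,0,-0.001],
    [0.0003,0.0225,0.0149,0.058,0,-0.001],
    [0.0003,0.0225,0.0149,0.058,0,-0.001],
    [0.0003,0.0225,0.0149,0.058,0,-0.001],
    [0.0003,0.0225,0.0149,0.058,0,-0.001],
    [0.0003,0.0225,0.0149,0.058,0,-0.001],
    [0,0,0,0,0,0],
    [0,0,0,0,0,0],
    [0,0,0,0,0,0]
  ]
}}

```text
time: 6.75
tcp_pos: [0.4843, -0.2755, 0.1484]
eef_rot: [-2.796, -0.001, 1.086]
contact_force: [-0.1, 0.6, -5.4]
gripper_width: 0.011
grasp_force: 60.7
```

```bash
cat > st.py <<'E'
from h import *
e=np.array([.885,-.465,0]);M=np.array([.5165,-.292,0]);u=np.array([.465,.885,0])
o=ctrl.observe();Ro=R.from_euler("xyz",o["eef_rot"]);sl=Ro.apply([0,0,-1])
print("TCP rel M: e,u,z mm",np.round(1000*np.array([(o["tcp_pos"]-M)@e,(o["tcp_pos"]-M)@u,o["tcp_pos"][2]]),1),"tilt",np.degrees(np.arctan2(sl@e,sl[2])).round(2),"roll",np.degrees(sl@u).round(2),"toolx yaw",np.degrees(np.arctan2(*Ro.apply([1,0,0])[1::-1])).round(2))
b=o["tcp_pos"]-.1248*sl+.006*Ro.apply([0,1,0])
print("back lower edge e,z mm",1000*((b-M)@e),1000*b[2],"F e,u,z",np.round([o["contact_force"]@e,o["contact_force"]@u,o["contact_force"][2]],2),"w",o["gripper_width"])
E
python3 st.py
```

```text
TCP rel M: e,u,z mm [-36.2  -0.4 148.4] tilt 19.78 roll -0.05 toolx yaw 62.23
back lower edge e,z mm -72.78736063828822 28.968636181341477 F e,u,z [-0.34  0.54 -5.36] w 0.011032286150173631
```

>>> {"fn": "arm_command", "kwargs": {
  "motion": [
    [0,0.0108,0.0027,0,0,0],
    [0,0.0108,0.0027,0,0,0],
    [0,0.0108,0.0027,0,0,0],
    [0,0.0108,0.0027,0.003,0,0],
    [0,0,0,0,0,0],
    [0,0,0,0,0,0]
  ]
}}

```text
time: 7.5
tcp_pos: [0.5165, -0.2927, 0.1217]
eef_rot: [-2.79, -0.001, 1.086]
contact_force: [-0.3, 0.1, -5.6]
gripper_width: 0.0112
grasp_force: 60.8
```

```bash
python3 st.py
```

```text
TCP rel M: e,u,z mm [  0.3  -0.6 121.7] tilt 20.16 roll -0.08 toolx yaw 62.21
back lower edge e,z mm -37.04690101504167 2.4967724261936812 F e,u,z [-0.31 -0.01 -5.6 ] w 0.01122014336775066
```

>>> {"fn": "arm_command", "kwargs": {
  "motion": [
    [0,0.0003,0.0009,0,0,0],
    [0,0.0003,0.0009,0,0,0],
    [0,0,0,0,0,0]
  ]
}}

```text
time: 7.88
tcp_pos: [0.5165, -0.2927, 0.1202]
eef_rot: [-2.791, -0.001, 1.086]
contact_force: [-1.1, -0.7, -5.0]
gripper_width: 0.0114
grasp_force: 60.8
```

>>> {"fn": "arm_command", "kwargs": {
  "motion": [
    [0,0.0002,0.0005,0,0,0],
    [0,0,0,0,0,0]
  ]
}}

```text
time: 8.12
tcp_pos: [0.5167, -0.2928, 0.1196]
eef_rot: [-2.791, -0.001, 1.086]
contact_force: [-0.5, -0.2, -4.9]
gripper_width: 0.0112
grasp_force: 60.8
```

```bash
python3 st.py
```

```text
TCP rel M: e,u,z mm [  0.5  -0.6 119.6] tilt 20.1 roll -0.08 toolx yaw 62.21
back lower edge e,z mm -36.722725240436525 0.3138482882490221 F e,u,z [-0.36 -0.45 -4.89] w 0.01119406251931977
```

Just above the table. Move along e toward the lid while feeling for contact.

>>> {"fn": "arm_command", "kwargs": {
  "motion": [
    [0,0.0017,-0.0006,0,0,0],
    [0,0.0014,-0.0005,0,0,0],
    [0,0,0,0,0,0]
  ]
}}

```text
time: 8.5
tcp_pos: [0.5198, -0.2944, 0.1195]
eef_rot: [-2.791, -0.001, 1.086]
contact_force: [-0.3, -0.8, -4.6]
gripper_width: 0.0108
grasp_force: 60.9
```

>>> {"fn": "arm_command", "kwargs": {
  "motion": [
    [0,0.0002,0.0006,0,0,0],
    [0,0.0002,0.0005,0,0,0],
    [0,0,0,0,0,0]
  ]
}}

```text
time: 8.88
tcp_pos: [0.5199, -0.2946, 0.1192]
eef_rot: [-2.792, -0.001, 1.086]
contact_force: [0.6, -1.2, 2.7]
gripper_width: 0.0114
grasp_force: 62.0
```

```bash
python3 st.py
```

```text
TCP rel M: e,u,z mm [  4.2  -0.8 119.2] tilt 20.03 roll -0.06 toolx yaw 62.21
back lower edge e,z mm -32.91956147217356 -0.0946963061895208 F e,u,z [ 1.11 -0.82  2.7 ] w 0.011377726889967998
```

>>> {"fn": "arm_command", "kwargs": {
  "motion": [
    [0,0.0009,-0.0006,0,0,0],
    [0,0,0,0,0,0]
  ]
}}

```text
time: 9.12
tcp_pos: [0.5203, -0.2949, 0.119]
eef_rot: [-2.79, -0.001, 1.086]
contact_force: [-0.2, -0.7, 4.1]
gripper_width: 0.0112
grasp_force: 62.1
```

>>> {"fn": "arm_command", "kwargs": {
  "motion": [
    [0,0.001,-0.0003,0,0,0],
    [0,0,0,0,0,0]
  ]
}}

```text
time: 9.38
tcp_pos: [0.5208, -0.2951, 0.1189]
eef_rot: [-2.789, -0.001, 1.086]
contact_force: [-0.9, 0.0, 6.5]
gripper_width: 0.011
grasp_force: 62.2
```

```bash
python3 st.py
```

```text
TCP rel M: e,u,z mm [  5.2  -0.7 118.9] tilt 20.19 roll -0.07 toolx yaw 62.21
back lower edge e,z mm -32.20314187052782 -0.31066261446256216 F e,u,z [-0.81 -0.42  6.5 ] w 0.010967798351295313
```

>>> {"fn": "arm_command", "kwargs": {
  "motion": [
    [0,0.0002,-0.0008,0,0,0],
    [0,0.0009,-0.0003,0,0,0],
    [0,0,0,0,0,0]
  ]
}}

```text
time: 9.75
tcp_pos: [0.5211, -0.2951, 0.1189]
eef_rot: [-2.786, -0.001, 1.086]
contact_force: [-5.5, 1.2, 4.2]
gripper_width: 0.0112
grasp_force: 61.7
```

>>> {"fn": "arm_command", "kwargs": {
  "motion": [
    [0,0.001,-0.0004,0,0,0],
    [0,0,0,0,0,0]
  ]
}}

```text
time: 10.0
tcp_pos: [0.5211, -0.2952, 0.1188]
eef_rot: [-2.784, -0.001, 1.086]
contact_force: [-7.6, 2.2, 3.7]
gripper_width: 0.0108
grasp_force: 61.7
```

```bash
python3 st.py
python3 - <<'E'
from h import *
for n in("side","scene"):
    im=camera(n);np.save(f"pics/{n}1.npy",im)
a=np.load("pics/side1.npy")[100:190,270:400];b=np.load("pics/scene1.npy")[120:280,300:460]
a=cv2.resize(a,(520,360),interpolation=2);b=cv2.resize(b,(280,280),interpolation=2)
c=np.zeros((360,800,3),np.uint8);c[:,:520]=a;c[:280,520:]=b;cv2.imwrite("pics/c3.png",c[:,:,::-1])
E
```

```text
TCP rel M: e,u,z mm [  5.6  -0.7 118.8] tilt 20.48 roll -0.07 toolx yaw 62.22
back lower edge e,z mm -32.460805704897176 -0.1921416074555566 F e,u,z [-7.77 -1.62  3.66] w 0.010780612680032883
```

View pics/c3.png

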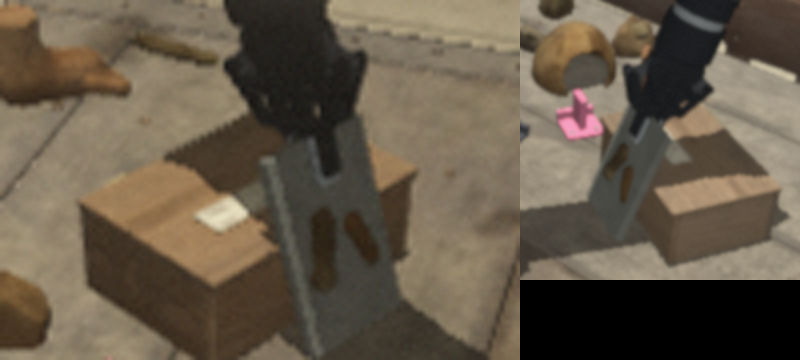

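The slab touches the lid's front edge (−8 N), bones facing out, tilt about 20°. I'll ease off and release.

>>> {"fn": "arm_command", "kwargs": {
  "motion": [
    [0,-0.0008,0.0002,0,0,0],
    [0,-0.0005,0,0,0,0],
    [0,0,0,0,0,0]
  ]
}}

```text
time: 10.48
tcp_pos: [0.521, -0.2951, 0.1188]
eef_rot: [-2.787, -0.001, 1.086]
contact_force: [-6.0, 2.1, 1.7]
gripper_width: 0.0113
grasp_force: 61.2
```

>>> {"fn": "arm_command", "kwargs": {
  "motion": [
    [0,0,0,0,0,0],
    [0,0,0,0,0,0],
    [0,0,0,0,0,0],
    [0,0,0,0,0,0]
  ],
  "grip": 0.4
}}

```text
time: 10.98
tcp_pos: [0.5228, -0.296, 0.1195]
eef_rot: [-2.791, -0.001, 1.086]
contact_force: [-1.1, -0.9, -0.5]
gripper_width: 0.0342
grasp_force: 0.0
```

```bash
python3 st.py
```

```text
TCP rel M: e,u,z mm [  7.4  -0.6 119.5] tilt 20.06 roll -0.08 toolx yaw 62.2
back lower edge e,z mm -29.773802977093396 0.22093616581630482 F e,u,z [-0.55 -1.26 -0.47] w 0.034158541594165384
```

>>> {"fn": "arm_command", "kwargs": {
  "motion": [
    [0,0,-0.015,0,0,0],
    [0,0,-0.03,0,0,0],
    [0,0,-0.04,0,0,0],
    [0,0,-0.04,0,0,0],
    [0,0,0,0,0,0]
  ]
}}

```text
time: 11.6
tcp_pos: [0.5625, -0.3173, 0.2408]
eef_rot: [-2.798, -0.0, 1.086]
contact_force: [0.0, -0.2, -0.6]
gripper_width: 0.0339
grasp_force: 0.0
```

```bash
python3 -c "
from h import *
plan([.515,-.10,.22],rot(170))"
```

```text
12 rows of [0.021, 0.004, 0.0023, -0.0196, -0.0269, -0.155]
```

>>> {"fn": "arm_command", "kwargs": {
  "motion": [
    [0.021,0.004,0.0023,-0.0196,-0.0269,-0.155],
    [0.021,0.004,0.0023,-0.0196,-0.0269,-0.155],
    [0.021,0.004,0.0023,-0.0196,-0.0269,-0.155],
    [0.021,0.004,0.0023,-0.0196,-0.0269,-0.155],
    [0.021,0.004,0.0023,-0.0196,-0.0269,-0.155],
    [0.021,0.004,0.0023,-0.0196,-0.0269,-0.155],
    [0.021,0.004,0.0023,-0.0196,-0.0269,-0.155],
    [0.021,0.004,0.0023,-0.0196,-0.0269,-0.155],
    [0.021,0.004,0.0023,-0.0196,-0.0269,-0.155],
    [0.021,0.004,0.0023,-0.0196,-0.0269,-0.155]
  ]
}}

```text
time: 12.85
tcp_pos: [0.5475, -0.1212, 0.2194]
eef_rot: [-3.096, -0.054, 2.661]
contact_force: [0.1, 1.3, 0.2]
gripper_width: 0.0343
grasp_force: 0.0
```

>>> {"fn": "arm_command", "kwargs": {
  "motion": [
    [0.021,0.004,0.0023,-0.0196,-0.0269,-0.155],
    [0.021,0.004,0.0023,-0.0196,-0.0269,-0.155],
    [0,0,0,0,0,0],
    [0,0,0,0,0,0],
    [0,0,0,0,0,0]
  ]
}}

```text
time: 13.48
tcp_pos: [0.5137, -0.0988, 0.2167]
eef_rot: [3.139, -0.006, 2.966]
contact_force: [0.4, -0.3, -0.3]
gripper_width: 0.0345
grasp_force: 0.0
```

Run:
```python
from h import *
import pickle
o=ctrl.observe();im=camera("wrist");pickle.dump((o,im),open("pics/w3.pkl","wb"))
print(o["tcp_pos"],np.degrees(o["eef_rot"]))
cv2.imwrite("pics/w3.png",im[:,:,::-1])
```

```text
[ 0.51372849 -0.09882714  0.21668342] [179.83608273  -0.37158394 169.9181529 ]
```

View pics/w3.png

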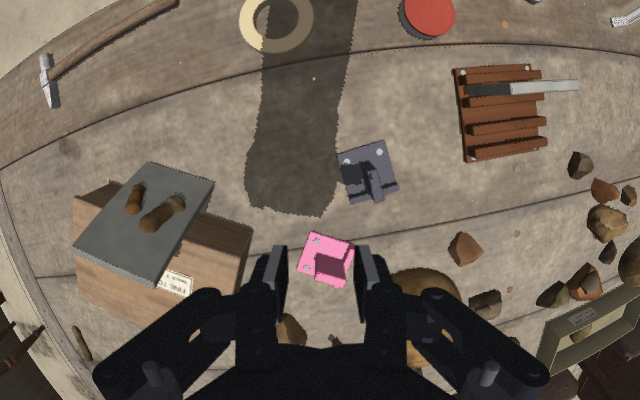

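The slab is leaning on its own, lower edge (149,161)–(214,180). The stop's back corners are (337,154) and (385,140), with the lip's at (398,187) and (349,204).

Run:
```python
from h import *
import pickle
np.set_printoptions(precision=4,suppress=True)
o,im=pickle.load(open("pics/w3.pkl","rb"));rgb=im.astype(int);V=rgb.max(2)
W=lambda u,v,z:pl("wrist",u,v,z,o)[:2]
print("slab foot",W(149,161,.004),W(214,180,.004))
st=((rgb[...,2]>=rgb[...,0])&(V<140)).astype(np.uint8);m=np.zeros_like(st);m[130:215,325:410]=st[130:215,325:410]
n,l,s,_=cv2.connectedComponentsWithStats(m);k=1+np.argmax(s[1:,4]);c=max(cv2.findContours((l==k).astype(np.uint8),0,1)[0],key=len)
q=cv2.boxPoints(cv2.minAreaRect(c));ap=cv2.approxPolyDP(c,4,True)[:,0];print(s[k],ap.tolist())
for p in ap:print(p,W(*p,.006),W(*p,.02))
# handle top (lighter/darker strip)
sub=V[150:206:3,340:400:3];print(sub)
```

```text
slab foot [ 0.4555 -0.3137] [ 0.4981 -0.2291]
[ 336  140   63   64 2583] [[383, 140], [336, 154], [351, 203], [371, 197], [379, 201], [384, 193], [398, 189]]
[383 140] [ 0.4869 -0.0212] [ 0.485  -0.0238]
[336 154] [ 0.4943 -0.0777] [ 0.492  -0.0781]
[351 203] [ 0.5559 -0.0695] [ 0.5512 -0.0702]
[371 197] [ 0.5527 -0.0445] [ 0.5481 -0.0462]
[379 201] [ 0.5594 -0.0355] [ 0.5546 -0.0375]
[384 193] [ 0.5505 -0.0282] [ 0.546  -0.0305]
[398 189] [ 0.5485 -0.0104] [ 0.5441 -0.0134]
[[155 148 121  77 101 110 111 109 111 112 113 114 149 198 154 109 166 163
  173 167]
 [ 89 109 109 110 110 112 112 111 110 111 109 111 131 200 127 113 126 165
  169 177]
 [111 111 112 110 111 112 108 110 109 109 111 112 110 110 111 111 105 168
  172 174]
 [110 111 201 128 108 109 109 110 109 110 112 109 111 110 111 112 112 156
  169 175]
 [108 150 153 196 107 109  82  45  43  38  82 109 110 112 110 113 114 137
  155 161]
 [ 76  52  67  54  51  54  57  39  39  38  39  85 112 113 109 107 108 120
  148 157]
 [ 51  52  54  52  52  56  53  40  38  41  33  39  94 108 110 109 108 107
  144 152]
 [ 66  55  55  55  51  55
[... 295 characters left out ...]
 108 108
   99 137]
 [163  80  53  55  51  52  56  51  51  33  56 102 109 107 110  70  67  48
   36  91]
 [166 173 101 110 108 108 107 109  89  35  42 106 112  99  42  41  55  79
  103 107]
 [165 170  82 108 109 107 106 107  91  39  39 109 106 112  82 107 106 109
  107 109]
 [173 167 141 106 109 103  92  42  35  35  33 105 108 109 103 107 106 112
  139 143]
 [178 174 131  51  36  35  37  76  82 105  80  88 108 109 101 127 138 143
  145 144]
 [173 173 153  61  74 100 109 108 107 100 104  63 108 109 102 139 152 152
  147 144]
 [169 159 152 135 104 106 106 108 136 141 143 118 112  91 123 146 149 153
  166 155]
 [159 150 151 145 110 141 147 150 148 147 147 145 144 151 148 152 150 150
  152 157]]
```

```bash
python3 -c "
from h import *
plan([.519,-.0455,.10],rot(187.4))"
```

```text
3 rows of [-0.0006, 0.0178, 0.0389, 0.0013, -0.0021, -0.1016]
```

>>> {"fn": "arm_command", "kwargs": {
  "motion": [
    [-0.0006,0.0178,0.0389,0.0013,-0.0021,-0.1016],
    [-0.0006,0.0178,0.0389,0.0013,-0.0021,-0.1016],
    [-0.0006,0.0178,0.0389,0.0013,-0.0021,-0.1016],
    [0,0,0,0,0,0],
    [0,0,0,0,0,0],
    [0,0,0,0,0,0]
  ],
  "grip": 0.6
}}

```text
time: 14.28
tcp_pos: [0.5197, -0.0462, 0.1018]
eef_rot: [-3.14, 0.003, -3.013]
contact_force: [0.3, 0.7, -0.3]
gripper_width: 0.0514
grasp_force: 0.0
```

```bash
python3 -c "
from h import *
o=ctrl.observe();print(o['tcp_pos'],np.degrees(o['eef_rot']))
plan([.519,-.0455,.02],rot(187.4))"
```

```text
[ 0.51967497 -0.04617023  0.10184896] [-1.79933464e+02  1.71125098e-01 -1.72656875e+02]
2 rows of [0.0004, 0.0004, 0.0409, -0.0006, 0.0015, -0.0005]
```

>>> {"fn": "arm_command", "kwargs": {
  "motion": [
    [0.0005,0.0005,0.04,0,0.002,0],
    [0.0003,0.0003,0.03,0,0.001,0],
    [0,0,0.0115,0,0,0],
    [0,0,0,0,0,0],
    [0,0,0,0,0,0]
  ]
}}

```text
time: 14.9
tcp_pos: [0.5183, -0.0449, 0.02]
eef_rot: [-3.141, -0.001, -3.012]
contact_force: [0.8, 0.3, 0.8]
gripper_width: 0.0514
grasp_force: 0.0
```

>>> {"fn": "arm_command", "kwargs": {
  "motion": [
    [0,0,0,0,0,0],
    [0,0,0,0,0,0],
    [0,0,0,0,0,0],
    [0,0,0,0,0,0]
  ],
  "grip": 0
}}

```text
time: 15.4
tcp_pos: [0.5176, -0.0445, 0.0193]
eef_rot: [-3.141, -0.002, -3.012]
contact_force: [-1.2, 0.1, 5.4]
gripper_width: 0.0107
grasp_force: 59.8
```

```bash
python3 -c "
from h import *
o=ctrl.observe();print(o['tcp_pos'],np.degrees(o['eef_rot']),o['contact_force'],o['ft_torque'],o['gripper_width'])"
```

```text
[ 0.51762732 -0.04449995  0.01934224] [-1.79987364e+02 -1.02146503e-01 -1.72550487e+02] [-1.21591706  0.12963522  5.42920802] [0.08165542 0.14746945 0.02300294] 0.010741996160731513
```

>>> {"fn": "arm_command", "kwargs": {
  "motion": [
    [0,0,-0.015,0,0,0],
    [0,0,-0.025,0,0,0],
    [0,0,-0.02,0,0,0],
    [0,0,0,0,0,0]
  ]
}}

```text
time: 15.9
tcp_pos: [0.5182, -0.0446, 0.0801]
eef_rot: [-3.141, -0.001, -3.012]
contact_force: [0.5, -0.0, -4.0]
gripper_width: 0.0114
grasp_force: 58.8
```

```bash
python3 -c "
from h import *
e=np.array([.885,-.465,0]);M=np.array([.5165,-.292,0])
plan(M-.12*e+[0,0,.075],rot(152.3))"
```

```text
4 rows of [0.0224, -0.0511, 0.0013, -0.0002, -0.0001, 0.1534]
```

>>> {"fn": "arm_command", "kwargs": {
  "motion": [
    [0.0149,-0.0341,0.0009,0,0,0.1023],
    [0.0149,-0.0341,0.0009,0,0,0.1023],
    [0.0149,-0.0341,0.0009,0,0,0.1023],
    [0.0149,-0.0341,0.0009,0,0,0.1023],
    [0.0149,-0.0341,0.0009,0,0,0.1023],
    [0.0149,-0.0341,0.0009,0,0,0.1023],
    [0,0,0,0,0,0],
    [0,0,0,0,0,0],
    [0,0,0,0,0,0]
  ]
}}

```text
time: 17.02
tcp_pos: [0.405, -0.2326, 0.0733]
eef_rot: [-3.14, -0.003, 2.659]
contact_force: [0.7, -0.6, -4.3]
gripper_width: 0.0112
grasp_force: 59.9
```

```bash
cat > st2.py <<'E'
from h import *
import sys,pickle
e=np.array([.885,-.465,0]);M=np.array([.5165,-.292,0]);u=np.array([.465,.885,0])
o=ctrl.observe()
print("TCP e,u,z mm",np.round(1000*np.array([(o["tcp_pos"]-M)@e,(o["tcp_pos"]-M)@u,o["tcp_pos"][2]]),1),"rpy",np.degrees(o["eef_rot"]).round(2),"F",np.round([o["contact_force"]@e,o["contact_force"]@u,o["contact_force"][2]],2),"t",o["time"])
if len(sys.argv)>1:
    im=camera("wrist");pickle.dump((o,im),open(f"pics/{sys.argv[1]}.pkl","wb"));cv2.imwrite(f"pics/{sys.argv[1]}.png",im[:,:,::-1])
E
python3 st2.py w4
```

```text
TCP e,u,z mm [-126.3    0.7   73.3] rpy [-1.7993e+02 -1.6000e-01  1.5237e+02] F [ 0.88 -0.17 -4.3 ] t 17.025
```

View pics/w4.png

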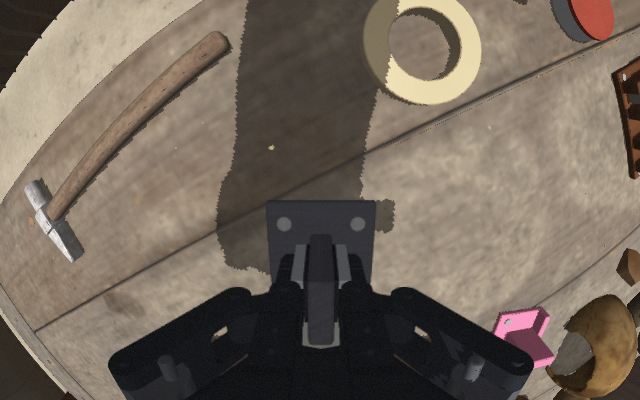

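The stop is held square, with its plate back edge at v≈201, u 267–375. I'll get its offset in the hand from that edge.

Run:
```python
from h import *
import pickle
o,im=pickle.load(open("pics/w4.pkl","rb"));z=o["tcp_pos"][2]-.0133
Rt=R.from_euler("xyz",o["eef_rot"])
V=im.astype(int)
m=(V[...,2]+4>=V[...,0])&(V.max(2)>40)&(V.max(2)<90)
for u in(275,290,305,320,335,350,365):print(u,V[194:208:1,u].max(1).tolist())
for p in((267,201),(375,201),(320,201)):print(p,np.round(1000*Rt.inv().apply(pl("wrist",*p,z,o)-o["tcp_pos"]),1))
```

```text
275 [72, 68, 66, 61, 56, 56, 40, 45, 53, 54, 55, 57, 55, 56]
290 [72, 77, 80, 81, 82, 78, 46, 47, 47, 55, 58, 58, 58, 57]
305 [81, 80, 75, 78, 75, 73, 49, 43, 51, 53, 54, 57, 57, 59]
320 [79, 78, 79, 79, 77, 74, 46, 43, 52, 56, 56, 56, 56, 55]
335 [79, 79, 83, 81, 83, 78, 51, 46, 53, 58, 59, 56, 56, 55]
350 [90, 89, 91, 90, 88, 83, 51, 46, 50, 55, 56, 55, 52, 59]
365 [169, 168, 167, 166, 165, 155, 72, 49, 48, 54, 56, 58, 57, 57]
(267, 201) [ 27.8 -29.4  13.4]
(375, 201) [27.8 28.1 13.3]
(320, 201) [27.8 -1.2 13.4]
```

>>> {"fn": "arm_command", "kwargs": {
  "motion": [
    [-0.01,-0.0005,0.017,0,0,0],
    [-0.01,-0.0004,0.017,0,0,0],
    [-0.01,0,0.015,0,0.002,0],
    [0,0,0,0,0,0],
    [0,0,0,0,0,0]
  ]
}}

```text
time: 17.7
tcp_pos: [0.4305, -0.2474, 0.0247]
eef_rot: [-3.14, -0.005, 2.659]
contact_force: [0.2, 0.8, -4.2]
gripper_width: 0.0113
grasp_force: 59.7
```

```bash
python3 st2.py
```

```text
TCP e,u,z mm [-96.9  -0.5  24.7] rpy [-179.91   -0.29  152.33] F [-0.15  0.79 -4.18] t 17.7
```

>>> {"fn": "arm_command", "kwargs": {
  "motion": [
    [-0.008,0,0.002,0,-0.004,0],
    [-0.008,0,0.002,0,0,0],
    [0,0,0.001,0,0,0],
    [0,0,0,0,0,0]
  ]
}}

```text
time: 18.2
tcp_pos: [0.4446, -0.2554, 0.0194]
eef_rot: [-3.14, -0.001, 2.658]
contact_force: [-0.2, 0.3, -4.3]
gripper_width: 0.0114
grasp_force: 60.1
```

```bash
python3 st2.py
```

```text
TCP e,u,z mm [-80.6  -1.1  19.4] rpy [-1.7991e+02 -5.0000e-02  1.5228e+02] F [-0.3   0.14 -4.32] t 18.2
```

>>> {"fn": "arm_command", "kwargs": {
  "motion": [
    [-0.0015,0.0005,0.0002,0,0,0],
    [-0.0015,0,0,0,0,0],
    [0,0,0,0,0,0]
  ]
}}

```text
time: 18.58
tcp_pos: [0.4478, -0.2564, 0.0194]
eef_rot: [-3.14, -0.0, 2.658]
contact_force: [-0.9, 0.6, -1.5]
gripper_width: 0.0114
grasp_force: 60.4
```

```bash
python3 st2.py
```

```text
TCP e,u,z mm [-77.4  -0.5  19.4] rpy [-1.7993e+02 -2.0000e-02  1.5228e+02] F [-1.09  0.1  -1.54] t 18.575
```

>>> {"fn": "arm_command", "kwargs": {
  "motion": [
    [-0.001,0,0,0,0,0],
    [0,0,0,0,0,0]
  ]
}}

```text
time: 18.82
tcp_pos: [0.4481, -0.2566, 0.0194]
eef_rot: [-3.14, -0.001, 2.658]
contact_force: [-3.8, 2.6, 2.9]
gripper_width: 0.0113
grasp_force: 60.9
```

```bash
python3 st2.py
```

```text
TCP e,u,z mm [-77.   -0.5  19.4] rpy [-1.7992e+02 -8.0000e-02  1.5228e+02] F [-4.59  0.5   2.92] t 18.825
```

>>> {"fn": "arm_command", "kwargs": {
  "motion": [
    [0,0,-0.0008,0,0,0],
    [0,0,0,0,0,0],
    [0,0,0,0,0,0]
  ]
}}

```text
time: 19.2
tcp_pos: [0.4482, -0.2566, 0.0197]
eef_rot: [-3.14, -0.001, 2.658]
contact_force: [-0.5, 0.8, -5.2]
gripper_width: 0.0115
grasp_force: 59.8
```

```bash
python3 st2.py
```

```text
TCP e,u,z mm [-76.9  -0.5  19.7] rpy [-1.7992e+02 -8.0000e-02  1.5228e+02] F [-0.81  0.49 -5.17] t 19.2
```

>>> {"fn": "arm_command", "kwargs": {
  "motion": [
    [-0.001,0,0,0,0,0],
    [0,0,0,0,0,0]
  ]
}}

```text
time: 19.45
tcp_pos: [0.4484, -0.2568, 0.0197]
eef_rot: [-3.14, -0.003, 2.658]
contact_force: [-4.5, 1.9, -3.6]
gripper_width: 0.0112
grasp_force: 60.1
```

```bash
python3 st2.py
```

```text
TCP e,u,z mm [-76.7  -0.5  19.7] rpy [-1.7991e+02 -1.6000e-01  1.5227e+02] F [-4.88 -0.42 -3.64] t 19.45
```

>>> {"fn": "arm_command", "kwargs": {
  "motion": [
    [-0.0007,0,0,0,0,0],
    [0,0,0,0,0,0]
  ]
}}

```text
time: 19.7
tcp_pos: [0.4497, -0.2574, 0.0197]
eef_rot: [-3.14, -0.001, 2.658]
contact_force: [-3.4, 1.4, -7.0]
gripper_width: 0.0109
grasp_force: 59.7
```

```bash
python3 st2.py
```

```text
TCP e,u,z mm [-75.2  -0.5  19.7] rpy [-1.7992e+02 -8.0000e-02  1.5228e+02] F [-3.68 -0.35 -7.02] t 19.7
```

Lip is in contact with the slab's foot. Unload slightly, set down, release.

>>> {"fn": "arm_command", "kwargs": {
  "motion": [
    [0.0006,0,0.0004,0,0,0],
    [0,0,0.0003,0,0,0],
    [0,0,0,0,0,0]
  ]
}}

```text
time: 20.08
tcp_pos: [0.4496, -0.2574, 0.0196]
eef_rot: [-3.14, -0.0, 2.658]
contact_force: [-2.0, 3.0, -3.1]
gripper_width: 0.0116
grasp_force: 59.9
```

```bash
python3 st2.py
```

```text
TCP e,u,z mm [-75.3  -0.5  19.6] rpy [-1.7991e+02 -1.0000e-02  1.5228e+02] F [-3.14  1.69 -3.11] t 20.075
```

>>> {"fn": "arm_command", "kwargs": {
  "motion": [
    [0,0,0.0004,0,0,0],
    [0,0,0.0002,0,0,0],
    [0,0,0,0,0,0]
  ]
}}

```text
time: 20.45
tcp_pos: [0.4496, -0.2575, 0.0193]
eef_rot: [-3.14, -0.0, 2.658]
contact_force: [-4.9, 2.5, 2.2]
gripper_width: 0.0114
grasp_force: 61.0
```

>>> {"fn": "arm_command", "kwargs": {
  "motion": [
    [0,0,0,0,0,0],
    [0,0,0,0,0,0],
    [0,0,0,0,0,0],
    [0,0,0,0,0,0]
  ],
  "grip": 0.45
}}

```text
time: 20.95
tcp_pos: [0.4498, -0.2577, 0.0189]
eef_rot: [-3.14, 0.0, 2.658]
contact_force: [0.5, 0.0, -0.2]
gripper_width: 0.0386
grasp_force: 0.0
```

```bash
python3 st2.py
```

```text
TCP e,u,z mm [-74.9  -0.7  18.9] rpy [-1.7990e+02  2.0000e-02  1.5228e+02] F [ 0.47  0.25 -0.25] t 20.95
```

>>> {"fn": "arm_command", "kwargs": {
  "motion": [
    [0,0,-0.01,0,0,0],
    [0,0,-0.02,0,0,0],
    [0,0,-0.03,0,0,0],
    [0.01,0,-0.04,0,0,0],
    [0.01,0.03,-0.04,0,0,0],
    [0,0.05,-0.04,0,0,0],
    [0,0.05,-0.03,0,0,0],
    [0,0.05,0,0,0,0],
    [0,0,0,0,0,0],
    [0,0,0,0,0,0]
  ]
}}

```text
time: 22.2
tcp_pos: [0.5147, -0.0897, 0.2276]
eef_rot: [-3.139, -0.001, 2.658]
contact_force: [-0.9, -0.3, -0.5]
gripper_width: 0.0387
grasp_force: 0.0
```

```bash
python3 st2.py w5; cd pics
python3 - <<'E'
import cv2;im=cv2.imread("w5.png")
cv2.imwrite("w5c.png",cv2.resize(im[80:330,0:330],(792,600),interpolation=2))
E
```

```text
TCP e,u,z mm [-95.6 178.2 227.6] rpy [-1.7988e+02 -5.0000e-02  1.5230e+02] F [-0.68 -0.71 -0.53] t 22.2
```

View pics/w5c.png

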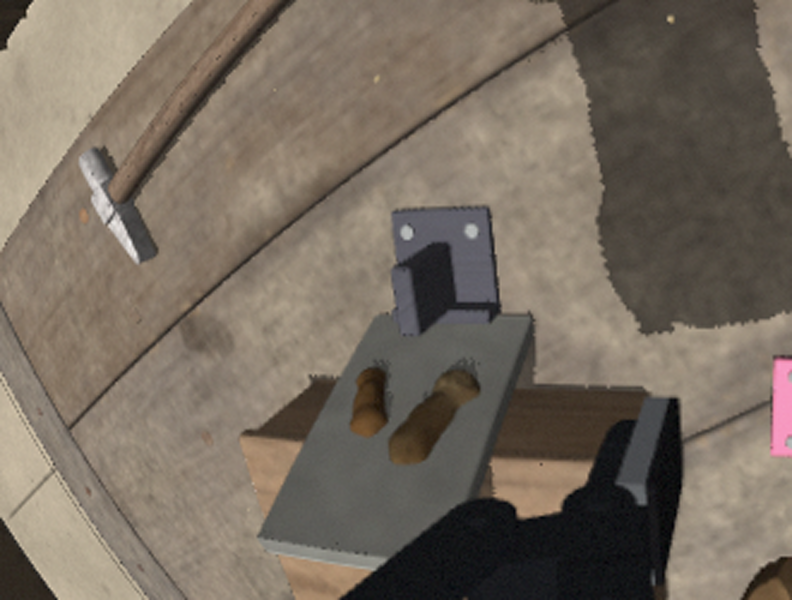

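The slab leans on the lid edge with the stop's lip flush against the middle of its foot (crop 378–533, 315). A quick numeric check of squareness, centring and tilt:

Run:
```python
from h import *
import pickle
o,im=pickle.load(open("pics/w5.pkl","rb"))
e=np.array([.885,-.465,0]);M=np.array([.5165,-.292,0]);u=np.array([.465,.885,0])
def W(a,b,z):
    p=pl("wrist",(a+.5)/2.4-.5,80+(b+.5)/2.4-.5,z,o);return np.round(1000*np.array([(p-M)@e,(p-M)@u]),1)
print("foot",W(378,314,.005),W(533,316,.005))
print("stop back",W(392,210,.006),W(490,206,.006),"lip right",W(492,312,.02))
print("lid edge",W(242,433,.086),W(510,455,.086),W(590,459,.086))
print("slab top L",W(260,538,.156),)
```

```text
foot [-42.2 -49.1] [-42.1  48.9]
stop back [-102.9  -29.4] [-103.2   30.5] lip right [-49.5  31.2]
lid edge [  -2.3 -105.2] [-3.  57.4] [-2.9 96. ]
slab top L [  9.  -45.8]
```

```bash
python3 -c "
from station import ticket
print(ticket.close_job())"
```

```text
the job is handed in; nothing more can be done
None
```

The job is handed in: the tall slab rests by itself against the middle of the box front, square to it, bones outward, tilted an estimated 19° (18–20°), with the iron stop's lip within about 1 mm of its foot; the lip nudged the foot about 1.5 mm towards the box as it was placed, and the short slab stayed in the rack.

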